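# Serve the round roll with tongs

### The arm

A 7-joint arm with a two-finger parallel gripper is mounted at the origin on the work surface. World frame = base frame: x ahead of the robot, y to its left, z up, the work surface at z = 0. Lengths are in m, angles in rad, forces in N, time in s.
With the tool pointing down it reaches from about 0.4 to 0.85 m from the base axis. Payload 6.9 kg.
Tool frame: the origin (TCP) lies midway between the tips of the shut fingers; the grasp point (between the pads) lies 19 mm behind it; z points along the fingers, y is the line along which they close (so a half turn about z gives the same grasp; the last joint's range is limited). The gripper opens to 85 mm and grips with 20 to 120 N. Pads are 22 mm wide; open, the fingers measure 114 mm over their backs; the gripper's body (76 mm by 85 mm) begins 54 mm behind the grasp point. The pads swing forward as they close: fully open they stand 13 mm farther back than shut.
Start: joints at [-1.103, 0.507, -0.238, 1.5, 0.126, 1.149, -0.155], TCP at [0.221, 0.585, 0.231] pointing down, gripper open.
Joint ranges: [-3.08, 3.08], [-0.24, 2.05], [-1.43, 1.35], [0, 2.5], [-1.52, 4.66], [0.17, 1.96], [-2.89, 2.89]. Speed limits (rad/s): [2.39, 2.39, 3.14, 3.14, 3.14, 3.14, 3.14].

### API

Orientations are given as a rotation vector (axis times angle).
In Python, from plant import * gives the robot as it stands. The module is installed in compiled form; this text tells all that it offers.
- The arm moves only by the tool move_arm, never from a script. Its argument "targets" is a list of rows, each a list of 5 numbers: the shift along the tool's x, y, z in mm, then the turn about the tool's z in degrees, then the finger opening in mm, from 0 to 85.4. A call has 1 to 5 rows; each row is the pose to reach, as a shift and turn from the pose commanded when the call began, along the tool's axes at that moment; what a row does not reach only later rows make up. A row lasts 1/12 s, in which the tool goes at most 41.7 mm and 7.16 degrees, less where a joint would pass 70% of its speed; a pose out of reach is approached as far as the arm can. A call with a gripper value outside its range is refused whole. The fingers move at their own pace and stop on an object; the grip force is fixed at half the most. Time passes only in rows, so rows that repeat a pose let the fingers close. It gives the time, the measured TCP pose, the force, the opening and the grip force at its end, in the units of the state.
- read_state(): the state, without advancing time (a new reading comes with each control period).
- get_image(name): name is "side" or "top"; returns the picture (420x560x3 uint8, blue, green, red); there is no depth.
- camera_params(name): a dict with "fx", "fy", "cx", "cy" (pixels), "dist" ([k1, k2, p1, p2, k3] as OpenCV has them; the pictures are not rectified), "R" (3x3) and "t" (3): a world point X has camera coordinates R X + t. Camera axes: x right, y down, z forward; pixel columns grow to the right and rows downward; lengths in m; the calibration is good to about 2 mm. A picture is of the moment at which its call begins. camera_params takes no time and is no camera call.
- close_job(): hands the job in; it is judged then, once.
Trained networks look in the newest picture that a camera, given by its name, has taken for a name from the list of things; names that differ only in an ending like _2 or _b are one class to them, and where a whole thing is asked for, a point or a joint stands for the part that bears it (a point fixed in the world has none). Each returns a list of dicts, best first, with "score" (0 to 1); they miss things now and then, are a little off and sometimes report something else, mostly with a low value. They report only what shows in the picture. A call takes as long as a camera call. They do not tell look-alikes from the thing itself.
- masks_of(camera, name): "pixels" (420x560 bool, what is visible of it) and "rect" ([left, top, right, bottom] in pixels, round what is visible of it).
The state is a dict: "clock": time; "joints": joint angles; "dq": joint speeds; "joint_efforts": joint torques, N m; "tcp_pos": TCP position; "tool_rot": TCP orientation; "wrist_force": force on the tool from outside, world axes, zero at the start; "moment": the same for the moment, N m; "opening": finger opening in m; "grip_force": force on a finger pad.
Only numpy, scipy, OpenCV 4.12 (cv2) and the standard library are available. Lean on these libraries where they do the work, as an engineer would, in place of code of your own. Each camera call takes 0.05 s, during which the arm holds its last target. There are 200 camera calls.

### The job

Pick up the serving tongs lying open on the counter, squeeze them on the small round bread roll that stands on the wooden riser, and carry it over to the white side plate. Finish while still holding: the roll gripped in the jaws of the tongs, still, over the middle of the plate and about 12 cm above it, ready to be set down. Do not touch the roll with the gripper itself, and leave the long roll, the plate, the mug and the jar where they are.

Things in the scene. Friction and masses are not known exactly. Their poses are not given: they have to be found in the camera images.
- tongs: Stainless serving tongs lying flat on the counter, 225 mm long, 26 mm tall, about 90 g. Two spring-hinged arms, mirror images about the centre line, open and close in the horizontal plane. Origin: on the centre line at the underside, midway between the grip plates; x points to the jaws, z up. Arms pivot 85 mm behind the origin at a hub 32 mm wide, centred 91 mm behind it.
- tongs_grip (a point): Point between the two flat grip plates (one on each arm), 13 mm above the tongs' origin. Plates: 44 mm long, 26 mm tall, 51 mm over their outer faces when released, each then splayed about 0.07 rad; about 27 mm with the round roll held. Gripped at 42 to 46 mm opening the tongs are held securely with the jaws still over 60 mm apart.
- tongs_jaws (a point): Point midway between the jaws, 105 mm ahead of the tongs' origin, 13 mm above the underside: the item belongs here. Moves with tongs, same axes. Jaws: shallow vertical V paddles, 84 to 126 mm ahead of the origin, 26 mm tall; released 89 mm clear between them, 105 mm over their outsides.
- tongs_left (a joint): Closing angle of the left arm in rad (the right arm mirrors it): 0 released and open, about 0.145 with the jaws on the round roll, 0.2 stop. Springs open by itself: about 6 N on each grip plate starts it, 12 N reaches the round roll; 0.45 of any grip beyond that presses on the roll (20 to 50 N of grip is right).
- round_roll: Small round bread roll, 42 mm diameter, 36 mm tall, about 40 g, standing on the riser on one side of its middle (either side). Sides nearly vertical from 10 to 26 mm height, domed top with a cross cut. Origin: centre of its underside, z up.
- roll_center (a point): Centre of the round roll, 18 mm above its underside.
- long_roll: Bystander: oblong bread roll 80 x 36 mm, 32 mm tall, standing on the riser on the other side of its middle, about 130 mm from the round roll. Origin: centre of its underside; x along its length.
- riser: Fixed wooden serving riser: board 100 mm deep (x) by 250 mm wide (y), top face 60 mm above the counter, on two side legs. Origin: under its centre at counter height; its x axis points away from the robot across the board's depth, y along its width.
- plate: White round ceramic side plate, 140 mm diameter, 16 mm high at the rim, standing loose on the counter to the robot's left. Origin: centre of its underside, z up.
- mug: Bystander: white mug, 76 mm diameter, 85 mm tall, at the far right of the counter. Origin: centre of its underside.
- jar: Bystander: amber glass jar with a steel cap, 70 mm diameter, 100 mm tall, at the far left of the counter. Origin: centre of its underside.
Not all that is in view belongs to the job. What is shaped like the round_roll but purple or red is not meant.

How it is judged:
By the outcome, as a careful person would: the job done as asked, in the order asked, and still so for the second after the job is handed in, while the arm keeps its last pose, push and grip.
It also fails if it takes over 42 s, if anything falls off the work surface, if the arm or the gripper's body presses on something with over 40 N, if the wrist force passes 120 N, or if a joint passes its speed limit or range.

## Working session

There is one attempt and no reset: what is moved stays moved. The work goes in short steps, Python scripts to look and compute and a tool call to move; the robot and the scene stay as the last step left them, time stands still between calls to the robot, and variables do not carry over. Pictures are saved under pics/ and viewed, at most 10 in all, crops included, and the job is handed in when it is done.

Besides the shell and the picture viewer there is one more tool, called after ">>>" as name(argument=value, ...) on one line, values as JSON. move_arm: Moves the arm, as the interface text tells. Its arguments: {"type":"object","properties":{"targets":{"type":"array"}},"required":["targets"]}

```bash
mkdir -p pics
cat > h.py <<'E'
from plant import *
import numpy as np, cv2
def cam(n):
    p=camera_params(n); K=np.array([[p['fx'],0,p['cx']],[0,p['fy'],p['cy']],[0,0,1]]);return K,np.array(p['dist'],float),np.array(p['R']),np.array(p['t'])
def ray(n,uv):
    K,d,R,t=cam(n); q=cv2.undistortPoints(np.array([[uv]],float),K,d)[0,0]
    return -R.T@t, R.T@np.array([q[0],q[1],1])
def onz(n,uv,z):
    o,d=ray(n,uv); return o+d*(z-o[2])/d[2]
def proj(n,X):
    K,d,R,t=cam(n); return cv2.projectPoints(np.array(X,float).reshape(-1,1,3),cv2.Rodrigues(R)[0],t,K,d)[0].reshape(-1,2)
def tri(a,b):
    o1,d1=ray('top',a);o2,d2=ray('side',b)
    A=np.c_[d1,-d2]; s=np.linalg.lstsq(A,o2-o1,rcond=None)[0]
    p,q=o1+s[0]*d1,o2+s[1]*d2; return (p+q)/2,np.linalg.norm(p-q)
E
python3 - <<'E'
from h import *
np.set_printoptions(precision=3,suppress=True)
ims=[get_image(n) for n in('top','side')]
for n,i in zip(('top','side'),ims):
    cv2.imwrite(f'pics/{n}0.png',i); K,d,R,t=cam(n); print(n,-R.T@t,R[2],K[0,0])
    for o in('tongs','round_roll','long_roll','riser','plate','mug','jar'):
        for m in masks_of(n,o)[:3]:
            ys,xs=np.nonzero(m['pixels']); print(o,round(m['score'],2),m['rect'],xs.mean().round(1),ys.mean().round(1),len(xs))
s=read_state();print(s)
E
```

```text
top [0.459 0.016 1.131] [ 0.104  0.002 -0.995] 419.2888274080797
tongs 0.57 [380.5, 171.6, 425.3, 260.0] 397.9 221.1 741
round_roll 0.74 [292.5, 156.8, 311.1, 171.0] 300.0 165.4 194
round_roll 0.59 [284.7, 122.6, 297.8, 139.7] 291.3 130.7 179
round_roll 0.44 [287.2, 210.4, 301.2, 223.8] 292.1 215.9 193
long_roll 0.7 [240.4, 159.4, 257.3, 194.1] 249.3 174.0 425
riser 0.76 [223.4, 148.9, 320.2, 194.1] 274.6 170.7 3012
plate 0.82 [143.7, 210.9, 194.6, 265.8] 168.3 238.3 2233
mug 0.75 [355.3, 111.5, 387.7, 156.2] 370.9 131.5 951
jar 0.87 [158.4, 136.7, 195.1, 170.6] 176.8 154.7 762
side [0.239 0.52  0.606] [ 0.42  -0.629 -0.655] 403.69079806650075
tongs 0.86 [303.1, 142.9, 392.8, 189.9] 352.2 168.6 1287
tongs 0.66 [175.2, 175.9, 283.4, 272.4] 227.5 221.8 3952
round_roll 0.9 [242.2, 176.7, 259.3, 196.0] 249.4 183.0 299
round_roll 0.79 [200.5, 183.2, 214.3, 202.4] 206.7 192.4 275
round_roll 0.78 [283.1, 218.3, 305.0, 241.8] 292.2 229.9 342
long_roll 0.65 [199.0, 202.4, 236.1, 236.4] 218.4 220.5 666
plate 0.95 [166.9, 328.0, 260.7, 419.5] 211.2 374.1 6275
mug 0.66 [247.9, 120.4, 280.4, 167.2] 261.3 144.2 1227
jar 0.57 [96.1, 253.0, 150.9, 317.5] 121.7 283.6 2550
{'clock': 0.8, 'joints': array([-1.104,  0.507, -0.238,  1.5  ,  0.126,  1.149, -0.155]), 'dq': array([-0.002,  0.001, -0.002, -0.001, -0.   , -0.001, -0.   ]), 'joint_efforts': array([ -0.001, -62.03 ,  -2.185, -24.994,   0.014,   0.002,   0.   ]), 'tcp_pos': array([0.221, 0.585, 0.231]), 'tool_rot': array([-0.565, -3.09 , -0.   ]), 'wrist_force': array([-0.583,  0.088, -0.321]), 'moment': array([-0.003,  0.016, -0.024]), 'grip_force': 0.0, 'opening': 0.08552843968224666}
```

Run:
```python
import cv2
for n in('top','side'):
    i=cv2.imread(f'pics/{n}0.png'); c=i[100:310,130:430] if n=='top' else i[110:320,150:430]
    cv2.imwrite(f'pics/{n}0c.png',cv2.resize(c,None,fx=2.65,fy=2.65,interpolation=cv2.INTER_CUBIC))
```

```text
(no output)
```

View pics/top0c.png

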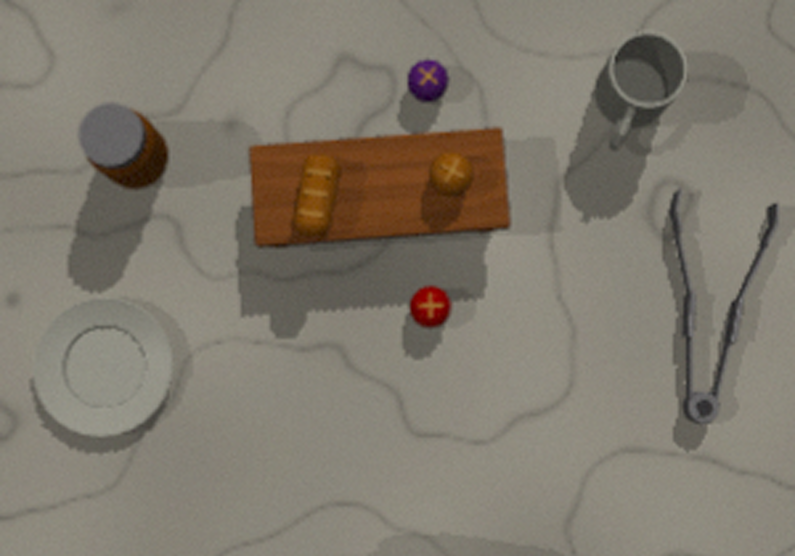

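View pics/side0c.png

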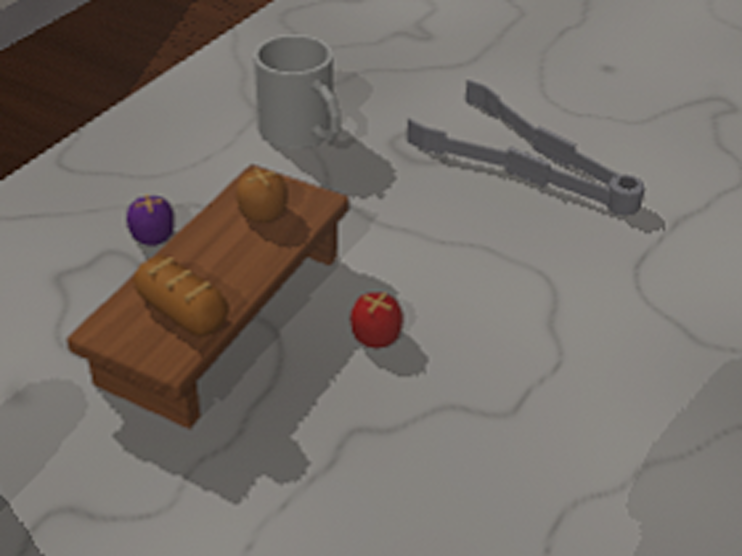

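The top crop shows the hub at about (395,253.6) and the jaw ends at about (384.5,172.5) and (421.7,177.5). There are three candidates for the roll:
- **Brown**, top (300,165): on the riser.
- **Purple**, (291,131): on the counter behind the riser.
- **Red**, (292,216): on the counter in front of the riser.

The brown one on the riser fits the description, and both enlarged crops confirm it.

```bash
cat > m.py <<'E'
from h import *
np.set_printoptions(precision=4,suppress=True)
C=lambda u,v:(u/2.65+130,v/2.65+100)
S=lambda u,v:(u/2.65+150,v/2.65+110)
pts={'hub_top':(C(703,407),S(627,185)),'rolltop':(C(453,169),S(263,177)),'riserFR':(C(509,225),S(348,200)),'riserFL':(C(257,243),S(182,385)),'riserBL':(C(250,147),S(70,342)),'riserBR':(C(501,129),S(254,165)),
'jawL tip':(C(676,194),S(411,122)),'jawR tip':(C(773,207),S(469,84)),'red':(C(431,306),S(378,302))}
for k,(a,b) in pts.items(): print(k,*tri(a,b))
ha=onz('top',C(703,407),.026);j1=onz('top',C(675,192),.026);j2=onz('top',C(774,205),.026)
print('top@26',ha,j1,j2,np.linalg.norm(j1-j2))
ax=(j1+j2)/2-ha; print('yaw',np.degrees(np.arctan2(ax[1],ax[0])),np.linalg.norm(ax))
print('roll ctr mask',tri((300,165.4),(249.4,183.0)))
# plate: fit from masks at z~.012
for n in('top','side'):
    get_image(n); m=masks_of(n,'plate')[0]['pixels']; ys,xs=np.nonzero(m)
    q=np.array([onz(n,(x,y),.014)[:2] for x,y in zip(xs,ys)])
    (c,r)=cv2.minEnclosingCircle(q.astype(np.float32)); print('plate',n,c,r,q.mean(0),q.min(0),q.max(0))
E
python3 m.py
```

```text
hub_top [ 0.4473 -0.281   0.0243] 0.0019179075714066299
rolltop [ 0.6705 -0.0317  0.0946] 0.0028566783054515383
riserFR [ 0.6237 -0.0878  0.0553] 0.0015555138326667683
riserFL [0.6036 0.1571 0.0593] 0.003911513285947203
riserBL [0.7001 0.1664 0.0553] 0.0026082217704245314
riserBR [ 0.718  -0.0806  0.0585] 0.002990442010673487
jawL tip [ 0.6602 -0.2584  0.0269] 0.0014785633720413153
jawR tip [ 0.6478 -0.3559  0.0244] 0.0011228883900901798
red [ 0.5459 -0.0119  0.0364] 0.0006370482931458895
top@26 [ 0.4483 -0.2802  0.026 ] [ 0.6631 -0.2573  0.026 ] [ 0.6501 -0.3562  0.026 ] 0.09969024659390897
yaw -7.266597228234514 0.21001462724270312
roll ctr mask (array([ 0.6695, -0.0299,  0.0795]), np.float64(0.0027303254125448043))
plate top (0.4864761531352997, 0.3188316822052002) 0.07040325552225113 [0.4863 0.3185] [0.4185 0.2496] [0.5535 0.3879]Traceback (most recent call last):
  File "m.py", line 15, in <module>
    q=np.array([onz(n,(x,y),.014)[:2] for x,y in zip(xs,ys)])
                ~~~^^^^^^^^^^^^^^
  File "h.py", line 9, in onz
    o,d=ray(n,uv); return o+d*(z-o[2])/d[2]
        ~~~^^^^^^
  File "h.py", line 6, in ray
    K,d,R,t=cam(n); q=cv2.undistortPoints(np.array([[uv]],float),K,d)[0,0]
            ~~~^^^
  File "h.py", line 4, in cam
    p=camera_params(n); K=np.array([[p['fx'],0,p['cx']],[0,p['fy'],p['cy']],[0,0,1]]);return K,np.array(p['dist'],float),np.array(p['R']),np.array(p['t'])
ValueError: time passes only in moves, steps and waits
```

>>> move_arm(targets=[[-37,-19,0,-3,85],[-74,-38,0,-6,85],[-111,-57,0,-9,85],[-148,-76,0,-12,85],[-185,-96,0,-13.4,85]])

```text
clock: 1.42
tcp_pos: [0.3611, 0.4281, 0.2314]
tool_rot: [0.196, 3.135, 0.0]
wrist_force: [0.9, -0.3, -0.6]
opening: 0.0849
grip_force: 0.0
```

>>> move_arm(targets=[[-112,-175,0,0,85],[-112,-175,0,0,85],[-112,-175,0,0,85],[-112,-175,0,0,85],[-112,-175,0,0,85]])

```text
clock: 1.83
tcp_pos: [0.4494, 0.2397, 0.2316]
tool_rot: [0.201, 3.135, 0.0]
wrist_force: [1.9, 1.0, -0.2]
opening: 0.0846
grip_force: 0.0
```

>>> move_arm(targets=[[-76,-197,0,0,85],[-76,-197,0,0,85],[-76,-197,0,0,85],[-76,-197,0,0,85],[-76,-197,0,0,85]])

```text
clock: 2.25
tcp_pos: [0.4985, 0.0373, 0.2316]
tool_rot: [0.201, 3.134, 0.0]
wrist_force: [0.3, -0.2, -0.3]
opening: 0.0852
grip_force: 0.0
```

```bash
python3 -c "
from h import *
s=read_state();print(s['clock'],s['tcp_pos'],s['tool_rot'],s['joints'])"
```

```text
2.25 [0.49852969 0.03730554 0.23162321] [2.00682194e-01 3.13441418e+00 1.49674780e-04] [-0.00612721  0.3111591  -0.15861255  1.82239849  0.05716283  1.01166935
  1.25537008]
```

>>> move_arm(targets=[[-41,-161,0,0,85],[-41,-161,0,0,85],[-41,-161,0,0,85],[-41,-161,0,0,85],[-41,-161,0,0,85]])

```text
clock: 2.67
tcp_pos: [0.5181, -0.1359, 0.2312]
tool_rot: [0.219, 3.133, -0.009]
wrist_force: [-0.1, -0.6, 1.1]
opening: 0.085
grip_force: 0.0
```

>>> move_arm(targets=[[-41,-161,30,0,85],[-41,-161,60,0,85],[-41,-161,90,0,85],[-41,-161,130,0,85],[-41,-161,130,0,85]])

```text
clock: 3.08
tcp_pos: [0.5382, -0.285, 0.1124]
tool_rot: [0.203, 3.133, -0.002]
wrist_force: [0.1, 0.1, -0.8]
opening: 0.0853
grip_force: 0.0
```

Run:
```python
from h import *
np.set_printoptions(precision=4,suppress=True)
s=read_state();print(s['clock'],s['tcp_pos'],s['tool_rot'],s['joints'])
o=[]
for n in('top','side'):
    i=get_image(n); h=np.array([.4475,-.2805]); a=np.radians(-7.27); X=np.array([np.cos(a),np.sin(a)]);Y=np.array([-X[1],X[0]])
    for p,z in [(0,.026)],[(91,.026)],[(217,.026)]:
        pass
    P=[np.r_[h+X*d+Y*e,.026] for d,e in((0,0),(.069,.0255),(.113,.0255),(.069,-.0255),(.113,-.0255),(.217,.05),(.217,-.05))]
    i=cv2.resize(i,None,fx=4,fy=4,interpolation=cv2.INTER_CUBIC)
    pr=proj(n,P); 
    for u,v in pr: cv2.circle(i,(int(u*4+2),int(v*4+2)),3,(0,0,255),1)
    c=pr.mean(0)*4; x,y=int(max(c[0]-200,0)),int(max(c[1]-250,0)); o.append(i[y:y+500,x:x+390])
cv2.imwrite('pics/t1.png',np.hstack([k[:min(q.shape[0] for q in o)] for k in o]))
```

```text
3.0833 [ 0.5382 -0.285   0.1124] [ 0.2027  3.1327 -0.0021] [ 0.4897  0.5892 -0.069   1.7042  0.0517  0.8473  1.8397]Traceback (most recent call last):
  File "<stdin>", line 7, in <module>
ValueError: not enough values to unpack (expected 2, got 1)
```

```bash
cat > v.py <<'E'
from h import *
import sys
np.set_printoptions(precision=4,suppress=True)
def over(fn,h,yaw,z,dy=.0255,jy=.05,extra=[]):
    ims={n:get_image(n) for n in('top','side')}; o=[]
    a=np.radians(yaw); X=np.array([np.cos(a),np.sin(a)]);Y=np.array([-X[1],X[0]])
    P=[np.r_[np.array(h)+X*d+Y*e,z] for d,e in((0,0),(.069,dy),(.113,dy),(.069,-dy),(.113,-dy),(.217,jy),(.217,-jy))]+list(extra)
    for n,i in ims.items():
        i=cv2.resize(i,None,fx=4,fy=4,interpolation=cv2.INTER_CUBIC); pr=proj(n,P)
        for u,v in pr: cv2.circle(i,(int(u*4+2),int(v*4+2)),3,(0,0,255),1)
        c=pr.mean(0)*4; x,y=[int(np.clip(c[k]-195-60*k,0,i.shape[1-k]-(390,500)[k])) for k in(0,1)]; o.append(i[y:y+500,x:x+390])
    cv2.imwrite(fn,np.hstack(o)); s=read_state();print(s['clock'],s['tcp_pos'],s['tool_rot'],s['opening'],s['grip_force'])
E
python3 -c "
from v import *
over('pics/t1.png',(.4475,-.2805),-7.27,.026)"
```

```text
3.2333 [ 0.5355 -0.284   0.1097] [-0.2057 -3.1289 -0.0026] 0.08500188541326341 0.0
```

View pics/t1.png

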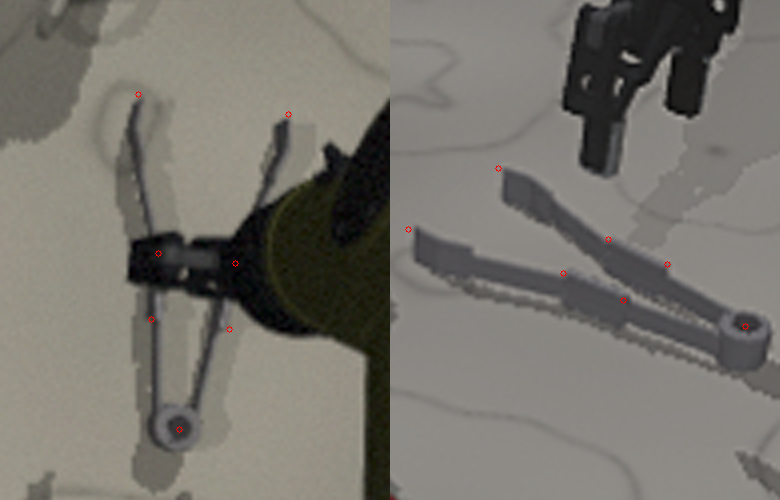

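The overlay fits the hub at (178,428) in the left half and the grip plates at (562–628,275–303) in the right half. The tips lie within 3 mm, so I'll descend.

>>> move_arm(targets=[[-3,-8,20,0,85],[-3,-8,40,0,85],[-3,-8,60,0,85],[-3,-8,60,0,85],[-3,-8,60,0,85]])

```text
clock: 3.65
tcp_pos: [0.5401, -0.2898, 0.0538]
tool_rot: [0.199, 3.135, 0.001]
wrist_force: [0.2, 0.2, 1.1]
opening: 0.0851
grip_force: 0.0
```

>>> move_arm(targets=[[2,-2,20,0,85],[2,-2,35,0,85],[2,-2,46,0,85],[2,-2,46,0,85],[2,-2,46,0,85]])

```text
clock: 4.07
tcp_pos: [0.538, -0.2926, 0.0079]
tool_rot: [0.2, 3.134, -0.0]
wrist_force: [0.2, -0.5, 0.1]
opening: 0.0852
grip_force: 0.0
```

>>> move_arm(targets=[[0,0,5,0,60],[0,0,5,0,52],[0,0,5,0,48],[0,0,5,0,44],[0,0,5,0,44]])

```text
clock: 4.48
tcp_pos: [0.5383, -0.2934, 0.0032]
tool_rot: [0.201, 3.133, -0.002]
wrist_force: [-0.7, -0.1, 5.9]
opening: 0.0442
grip_force: 8.2
```

>>> move_arm(targets=[[0,0,0,0,44],[0,0,0,0,44],[0,0,0,0,44],[0,0,0,0,44],[0,0,0,0,44]])

```text
clock: 4.9
tcp_pos: [0.5383, -0.2934, 0.0032]
tool_rot: [0.201, 3.133, -0.002]
wrist_force: [-0.7, -1.2, 6.2]
opening: 0.0443
grip_force: 8.2
```

>>> move_arm(targets=[[0,0,-10,0,44],[0,0,-25,0,44],[0,0,-50,0,44],[0,0,-80,0,44],[0,0,-120,0,44]])

```text
clock: 5.32
tcp_pos: [0.5358, -0.2922, 0.1219]
tool_rot: [-0.2, -3.131, -0.003]
wrist_force: [0.7, -0.7, -0.6]
opening: 0.044
grip_force: 7.2
```

>>> move_arm(targets=[[0,0,0,0,44],[0,0,0,0,44],[0,0,0,0,44]])

```text
clock: 5.57
tcp_pos: [0.5371, -0.2928, 0.1224]
tool_rot: [0.201, 3.135, -0.0]
wrist_force: [0.4, 0.1, -1.1]
opening: 0.044
grip_force: 7.2
```

```bash
python3 -c "
from v import *
over('pics/t2.png',(.4475,-.2815),-7.4,.026+.117,.022,.036)"
```

```text
5.6667 [ 0.5365 -0.2925  0.1209] [-0.2006 -3.1331 -0.0013] 0.044184699099711525 7.152516147616552
```

View pics/t2.png

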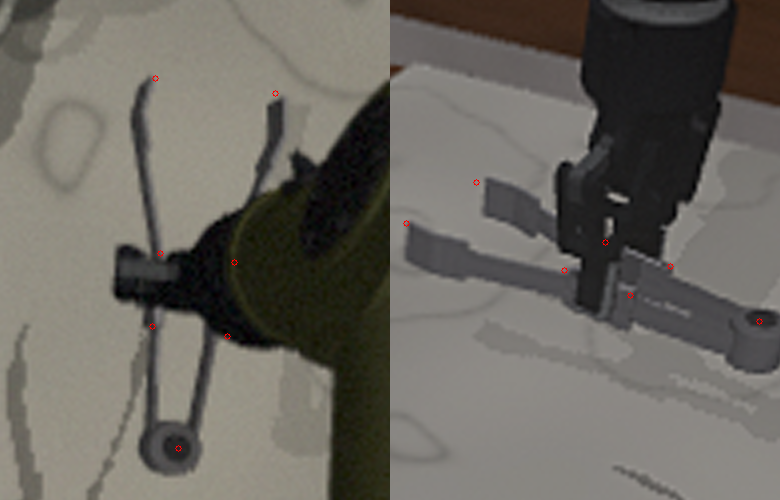

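Tongs held level: hub hole at (178,447), jaw tips at (147,78) and (277,100) in the top half, still well open. Next I'll move above the roll.

>>> move_arm(targets=[[0,5,-15,0,44],[1,25,-30,0,44],[2,55,-30,0,44],[3,85,-30,0,44],[3,115,-30,0,44]])

```text
clock: 6.08
tcp_pos: [0.5482, -0.1773, 0.1508]
tool_rot: [-0.202, -3.133, -0.001]
wrist_force: [0.8, -0.2, -2.2]
opening: 0.044
grip_force: 7.2
```

>>> move_arm(targets=[[0,30,0,0,44],[1,60,0,0,44],[2,90,0,0,44],[3,120,0,0,44],[3,140,0,0,44]])

```text
clock: 6.5
tcp_pos: [0.5632, -0.0354, 0.1506]
tool_rot: [-0.196, -3.133, -0.002]
wrist_force: [-0.1, 0.2, -1.1]
opening: 0.0442
grip_force: 7.2
```

>>> move_arm(targets=[[0,12,0,0,44],[0,21,0,0,44],[0,21,0,0,44],[0,21,0,0,44]])

```text
clock: 6.83
tcp_pos: [0.5664, -0.0195, 0.1514]
tool_rot: [-0.202, -3.134, 0.001]
wrist_force: [-0.1, -0.8, -1.3]
opening: 0.0441
grip_force: 7.2
```

```bash
python3 -c "
from v import *
t=read_state()['tcp_pos']; a=np.radians(-7.4); X=np.array([np.cos(a),np.sin(a)])
over('pics/t3.png',t[:2]-.091*X,-7.4,t[2]+.023,.022,.036,[[.670,-.031,.096]])"
```

```text
6.9333 [ 0.5664 -0.0205  0.1517] [-0.2046 -3.1345  0.0018] 0.04423976915905144 7.1539367062359815
```

View pics/t3.png

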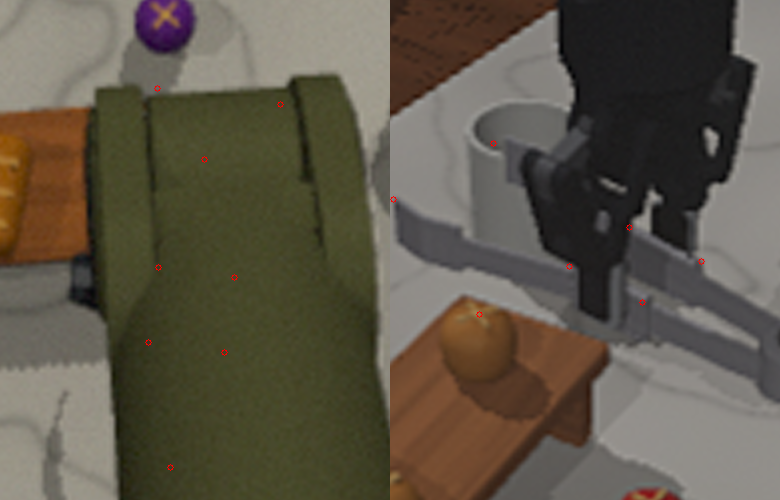

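The side view shows the roll top at (480,313) on its prediction, and the near jaw tip at (395,200) matching too. I'll descend over the roll.

>>> move_arm(targets=[[1,3,0,0,44],[1,3,15,0,44],[1,3,30,0,44],[1,3,45,0,44],[1,3,55,0,44]])

```text
clock: 7.35
tcp_pos: [0.5654, -0.0162, 0.0957]
tool_rot: [-0.203, -3.134, 0.001]
wrist_force: [-0.3, -0.2, -1.5]
opening: 0.0443
grip_force: 7.2
```

>>> move_arm(targets=[[0,0,10,0,44],[0,0,18,0,44],[0,0,25,0,44],[0,0,26,0,44],[0,0,26,0,44]])

```text
clock: 7.77
tcp_pos: [0.5659, -0.0154, 0.0706]
tool_rot: [-0.201, -3.135, 0.0]
wrist_force: [-0.6, -0.5, -1.6]
opening: 0.0441
grip_force: 7.2
```

```bash
python3 -c "
from v import *
t=read_state()['tcp_pos']; a=np.radians(-7.4); X=np.array([np.cos(a),np.sin(a)])
over('pics/t4.png',t[:2]-.091*X,-7.4,t[2]+.023,.022,.036,[[.670,-.031,.096]])
print(read_state()['wrist_force'])"
```

```text
7.8667 [ 0.5664 -0.0153  0.0713] [0.2008 3.1344 0.0001] 0.04406623240371436 7.1561571156053105
[ 0.8996  0.7721 -0.9212]
```

View pics/t4.png

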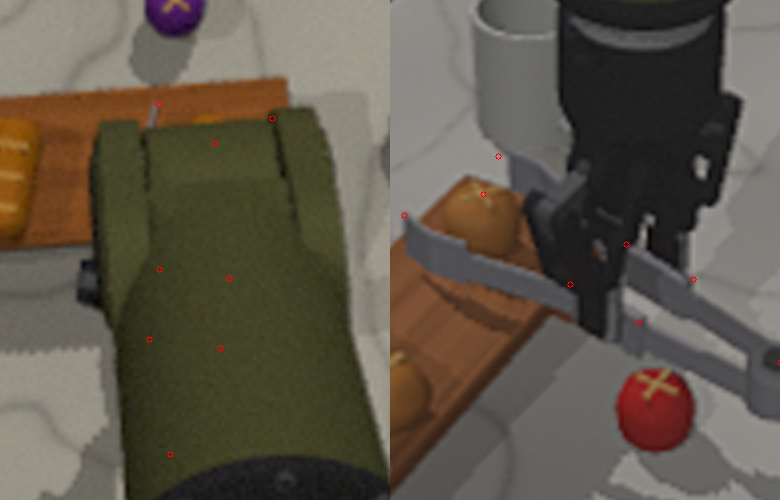

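Side half: the roll (483,195) sits between the near paddle (405–465) and the far paddle (about 508,150), and the jaw point is within 2 mm of it. Now I'll close.

>>> move_arm(targets=[[0,-2,0,0,44],[0,-2,0,0,40],[0,-2,0,0,36],[0,-2,0,0,33],[0,-2,0,0,31]])

```text
clock: 8.28
tcp_pos: [0.5659, -0.0173, 0.0711]
tool_rot: [0.201, 3.135, 0.0]
wrist_force: [0.8, 0.5, -0.9]
opening: 0.0315
grip_force: 12.2
```

>>> move_arm(targets=[[0,0,0,0,29],[0,0,0,0,28],[0,0,0,0,27],[0,0,0,0,26],[0,0,0,0,26]])

```text
clock: 8.7
tcp_pos: [0.5658, -0.0173, 0.0709]
tool_rot: [0.201, 3.135, 0.0]
wrist_force: [-0.2, 0.4, -0.6]
opening: 0.0266
grip_force: 28.7
```

>>> move_arm(targets=[[0,0,0,0,25.3],[0,0,0,0,25.3],[0,0,0,0,25.3]])

```text
clock: 8.95
tcp_pos: [0.5658, -0.0173, 0.0709]
tool_rot: [0.201, 3.135, -0.0]
wrist_force: [-1.2, 0.2, -0.1]
opening: 0.0265
grip_force: 39.6
```

>>> move_arm(targets=[[0,0,-3,0,25.3],[0,0,-8,0,25.3],[0,0,-15,0,25.3],[0,0,-25,0,25.3],[0,0,-35,0,25.3]])

```text
clock: 9.37
tcp_pos: [0.5658, -0.0173, 0.107]
tool_rot: [0.201, 3.135, -0.0]
wrist_force: [0.8, 0.2, -1.7]
opening: 0.0262
grip_force: 39.6
```

```bash
python3 -c "
from v import *
t=read_state()['tcp_pos']; a=np.radians(-7.4); X=np.array([np.cos(a),np.sin(a)])
over('pics/t5.png',t[:2]-.091*X,-7.4,t[2]+.023,.0135,.02,[np.r_[t[:2]+.105*X,t[2]+.023]])
print(read_state()['wrist_force'])"
```

```text
9.4667 [ 0.5671 -0.0173  0.1083] [0.2009 3.1313 0.0003] 0.026123985711770065 39.57874471350806
[ 0.0226 -0.8299 -1.543 ]
```

View pics/t5.png

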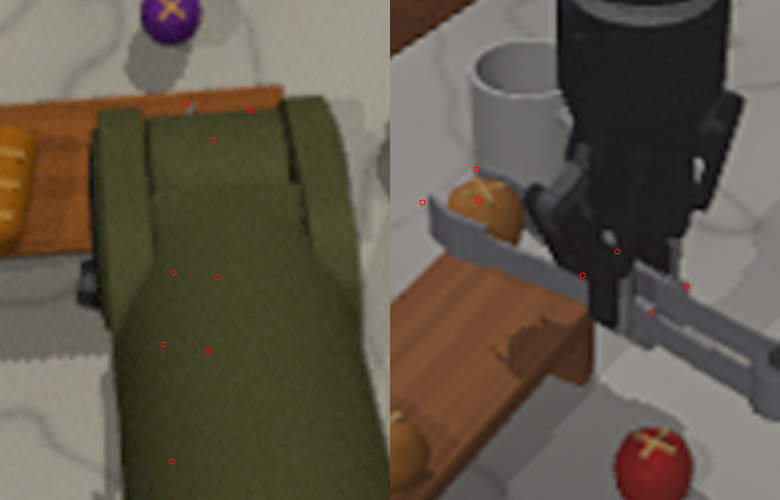

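The roll is lifted between the jaws (side half, about 483,205) and clear of the riser. I'll raise it and carry it to the plate.

>>> move_arm(targets=[[0,0,-12,0,25.3],[0,0,-25,0,25.3],[4,6,-36,0,25.3],[12,17,-42,0,25.3],[24,34,-42,0,25.3]])

```text
clock: 9.88
tcp_pos: [0.547, 0.0192, 0.1493]
tool_rot: [0.205, 3.132, -0.0]
wrist_force: [-0.4, -0.6, -1.6]
opening: 0.0262
grip_force: 39.6
```

>>> move_arm(targets=[[14,20,0,0,25.3],[28,40,0,0,25.3],[42,60,0,0,25.3],[56,80,0,0,25.3],[70,100,0,0,25.3]])

```text
clock: 10.3
tcp_pos: [0.4879, 0.1298, 0.148]
tool_rot: [-0.199, -3.135, -0.001]
wrist_force: [-0.1, 0.6, -1.9]
opening: 0.026
grip_force: 39.6
```

>>> move_arm(targets=[[14,20,0,0,25.3],[28,40,0,0,25.3],[42,60,0,0,25.3],[56,80,0,0,25.3],[70,100,0,0,25.3]])

```text
clock: 10.72
tcp_pos: [0.4309, 0.2376, 0.148]
tool_rot: [-0.199, -3.135, -0.0]
wrist_force: [0.1, 0.2, -1.3]
opening: 0.0262
grip_force: 39.6
```

>>> move_arm(targets=[[14,20,0,0,25.3],[28,40,0,0,25.3],[42,60,0,0,25.3],[54,77,0,0,25.3],[63,89,0,0,25.3]])

```text
clock: 11.13
tcp_pos: [0.379, 0.3348, 0.148]
tool_rot: [-0.196, -3.135, -0.002]
wrist_force: [0.9, 0.3, -0.8]
opening: 0.0262
grip_force: 39.6
```

>>> move_arm(targets=[[0,0,5,0,25.3],[0,0,12,0,25.3],[0,0,18,0,25.3],[0,0,21,0,25.3],[0,0,21,0,25.3]])

```text
clock: 11.55
tcp_pos: [0.3817, 0.3307, 0.1258]
tool_rot: [-0.203, -3.134, 0.003]
wrist_force: [-0.4, 0.4, -0.6]
opening: 0.0263
grip_force: 39.6
```

Run:
```python
from v import *
t=read_state()['tcp_pos']; a=np.radians(-7.4); X=np.array([np.cos(a),np.sin(a)])
over('pics/t6.png',t[:2]-.091*X,-7.4,t[2]+.023,.0135,.02,[np.r_[t[:2]+.105*X,t[2]+.025],[.4865,.3187,.01]])
print('jaw pred',t[:2]+.105*X, t[2]+.007)
for n in('top','side'):
    for m in masks_of(n,'round_roll')[:4]:
        ys,xs=np.nonzero(m['pixels']); c=(xs.mean(),ys.mean()); print(n,round(m['score'],2),m['rect'],c,onz(n,c,.135))
    for m in masks_of(n,'plate')[:1]:
        ys,xs=np.nonzero(m['pixels']); print('plate',onz(n,((m['rect'][0]+m['rect'][2])/2,(m['rect'][1]+m['rect'][3])/2),.014))
```

```text
11.65 [0.3822 0.3313 0.1267] [-0.203  -3.1347  0.001 ] 0.025930853695588976 39.61142366984859
jaw pred [0.4858 0.3172] 0.13282807127631738
top 0.83 [148.5, 229.5, 165.6, 243.6] (np.float64(155.6271186440678), np.float64(237.58050847457628)) [0.4847 0.3149 0.135 ]
top 0.76 [288.6, 210.2, 301.6, 222.1] (np.float64(292.52298850574715), np.float64(215.8793103448276)) [ 0.5374 -0.009   0.135 ]
top 0.59 [285.5, 123.7, 296.8, 141.9] (np.float64(291.26600985221677), np.float64(130.42857142857142)) [ 0.7457 -0.0057  0.135 ]
top 0.41 [131.8, 228.3, 171.6, 326.2] (np.float64(147.54771241830065), np.float64(281.17254901960786)) [0.3829 0.3301 0.135 ]
plate [0.4888 0.3131 0.014 ]
side 0.73 [184.3, 320.4, 301.8, 420.0] (np.float64(238.1378476420798), np.float64(371.1281741233374)) [0.41   0.3406 0.135 ]
side 0.59 [193.3, 311.8, 219.9, 345.0] (np.float64(206.83239436619718), np.float64(324.7647887323944)) [0.4843 0.3126 0.135 ]
```

View pics/t6.png

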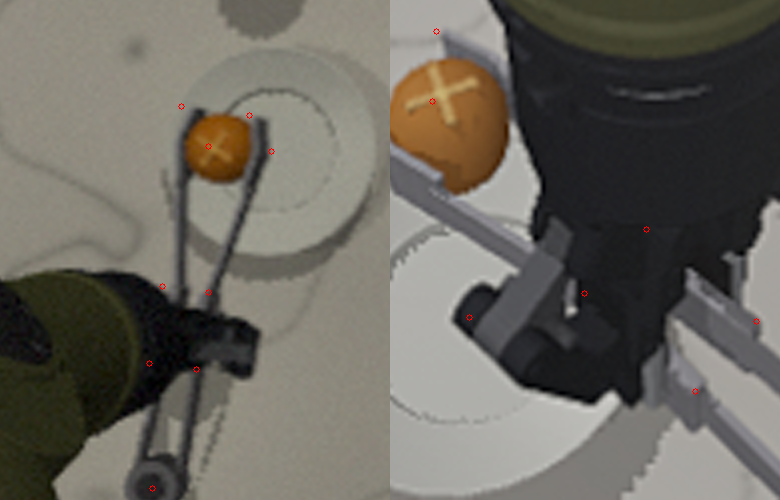

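The top half shows the roll at (218,148) held between both paddles, and the plate undisturbed with its ring centre at about (273,151). The roll is at (.4845,.314,.135) and the plate centre at (.4865,.3187), so I'll nudge it 4 mm and settle.

>>> move_arm(targets=[[-1,2,-1,0,25.3],[-2,4,-1,0,25.3],[-2,4,-1,0,25.3],[-2,4,-1,0,25.3],[-2,4,-1,0,25.3]])

```text
clock: 12.27
tcp_pos: [0.3843, 0.3358, 0.1279]
tool_rot: [-0.201, -3.135, 0.0]
wrist_force: [-0.8, 0.8, -1.8]
opening: 0.0261
grip_force: 39.6
```

>>> move_arm(targets=[[0,0,0,0,25.3],[0,0,0,0,25.3],[0,0,0,0,25.3],[0,0,0,0,25.3],[0,0,0,0,25.3]])

```text
clock: 12.68
tcp_pos: [0.3843, 0.3357, 0.1279]
tool_rot: [-0.201, -3.135, 0.0]
wrist_force: [-0.8, -0.7, -1.8]
opening: 0.026
grip_force: 39.6
```

Run:
```python
from v import *
c=[]
for n in('top','side'):
    get_image(n)
    q=[]
    for m in masks_of(n,'round_roll'):
        ys,xs=np.nonzero(m['pixels']); p=onz(n,(xs.mean(),ys.mean()),.135); q.append((abs(p[0]-.485)+abs(p[1]-.317),xs.mean(),ys.mean(),p))
    b=min(q,key=lambda r:r[0]); print(n,b[3]); c.append(b[1:3])
print(tri(*c)); s=read_state(); print(s['grip_force'],np.abs(s['dq']).max(),s['tcp_pos'])
```

```text
top [0.4871 0.3197 0.135 ]
side [0.4871 0.3174 0.135 ]
(array([0.4865, 0.3187, 0.1372]), np.float64(0.0012407963670706705))
39.607562863093335 0.0017868380946883876 [0.3843 0.3357 0.1279]
```

```bash
python3 -c "
from plant import *
print(close_job())"
```

```text
the job is handed in; nothing more can be done
None
```

I handed in the job at about 13 s with the round roll still gripped in the tongs (about 40 N): its centre measured within about 1 mm of the plate's centre and 12 cm above the plate, with the arm still; no verdict came back.

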